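Gauge a milling blank against the flip stop of a cut-off jig

TASK

Get the ivory block in the cut-off jig ready for sawing: fold the flip stop all the way down, then slide the block, flat along the fence, up to the tip of the stop's brass set screw and hold it there for a moment with a light pressure of about 5 N; the block is chalk-soft and must never bear on the screw with over 10 N. Then let go and fold the stop up again, upright or beyond, leaving the block exactly where it was gauged and everything round the jig undisturbed.

Things in the scene. Friction and masses are not known exactly. Their poses are not given: they have to be found in the camera images.
- jig: Cut-off jig, fixed: aluminium bed plate, top 12 mm above the worktop, with a fence along it. Origin on the worktop; y along the fence, x square to the fence, away from the robot. Plate: x -70 to +60, y -160 to +160 mm. The fence's flat face is the plane x = +34 mm, its top 42 mm above the worktop, 18 mm thick. The block lies on the bed on the -x side of the fence.
- saw_guide (a point): Point on the bed between two dark saw guide posts at jig x = -53, y = -15 mm. The posts fill jig x -60 to -46, y -26 to -4 mm and stand 26 mm above the bed. The narrow saw kerf runs from here square across bed and fence. Axes as the jig's.
- flip_stop: Steel flip stop, hinged on a carriage clamped on the fence at jig y -96 to -60 mm, different each time. Origin on the hinge axis (along jig y) at jig x = +26, z = 56 mm, mid-width of the arm. Folded down its axes equal the jig's and the arm, 14 mm wide (y), 8 mm thick, reaches 69 mm along own -x, level over the bed. The carriage is 40 mm wide (y), its top 6 mm above the axis.
- stop_arm (a point): Point in the middle of the flip stop's arm, 50 mm out from the hinge axis (own x = -50 mm, z = 0); here, 10 mm either way, the arm can be pinched across its 14 mm width from above at any angle of the hinge, or pushed. Axes as the flip stop's.
- stop_tongue (a point): Centre line of the brass set screw where it leaves the +y face of the stop's tongue (own x = -12, y = +4, z = -33 mm from the hinge; folded down it is 11 mm above the bed). The tongue is 8 mm thick, 20 mm wide, ends 3 mm above the bed. The screw (set_screw), 8 mm thick, points to +y; its flat tip is 6 to 20 mm from this point: today's setting is not reported and must be found by touch.
- flip_hinge (a joint): Angle of the flip stop, rad: 0 folded fully down against its stop, 1.57 arm upright, up to 2.05 leaning back over the fence. The hinge is stiff (about 0.12 N m, some 2.5 N at 50 mm) and stays wherever it is left.
- blank: Ivory milling block 40 x 85 x 22 mm (x, y, z), about 0.2 kg, chalk-soft, loose on the bed on the +y side of the saw kerf with the fence to its +x, a little off the fence and askew. Origin at the centre of its underside; y along its length, its -y end is the one that meets the set screw, the +y end (a small dark bore in it) can be pushed. Sliding it along takes 2 to 7 N.
- razor_saw: Small back saw with wooden handle, 25 x 225 x 18 mm, lying left of the jig; origin on the worktop where handle and blade meet. Leave it alone.
- plaster_model: Plaster jaw model, 48 x 61 x 24 mm, standing behind the jig; origin at the centre of its underside. Leave it alone.
- powder_jar: White powder jar, 50 mm diameter, 41 mm high, behind the jig; origin at the centre of its underside. Leave it alone.
- tweezers: Steel tweezers, 12 x 147 x 9 mm, lying in front of the jig; origin at the centre of the underside. Leave them alone.
Mind the look-alikes: they are no part of the job. Leave any green or orange look-alike of the blank alone.

How it is judged (in metres and radians):
On the way, in this order (a step that is already met when the one before it is completed fails the run):
1. the flip stop is folded fully down (value of joint flip_hinge below 0.05 rad), for 0.2 s.
2. with the stop down, the block lies flat along the fence and bears on the set screw with at least 2 N (value of joint flip_hinge below 0.05 rad and contact force between blank and set_screw_c0 above 2 N and x of blank in the frame of jig between 0.0125 and 0.0155 m and angle between the y axis of blank and the y axis of jig, either way round below 0.025 rad and z of blank in the frame of jig below 0.015 m and angle between blank's own z axis and vertical below 0.05 rad), for 0.3 s.
At the end, for the whole second after the job is handed in: The stop is folded up, about upright or beyond (hinge over 1.4 rad), and still; the block lies at rest on the bed, within 1.5 mm of the fence and 0.025 rad of parallel to it, with its end still within 1.5 mm of the set screw's tip measured along the block (value of joint flip_hinge above 1.4 rad and y of set_screw in the frame of blank between -0.044 and -0.041 m and linear speed of blank below 0.005 m/s and velocity of joint flip_hinge between -0.05 and 0.05 rad/s and x of blank in the frame of jig between 0.0125 and 0.0155 m and angle between the y axis of blank and the y axis of jig, either way round below 0.025 rad and z of blank in the frame of jig below 0.015 m and angle between blank's own z axis and vertical below 0.05 rad); the robot touches nothing.
It fails at once if the block is pressed on the set screw with more than 10 N (contact force between blank and set_screw_c0 above 10 N).
It fails at once if the saw is displaced by more than 15 mm (distance of razor_saw from where it was at the start of the episode above 0.015 m).
It fails at once if the plaster model is displaced by more than 15 mm (distance of plaster_model from where it was at the start of the episode above 0.015 m).
It fails at once if the powder jar is displaced by more than 15 mm (distance of powder_jar from where it was at the start of the episode above 0.015 m).
It fails at once if the tweezers is displaced by more than 15 mm (distance of tweezers from where it was at the start of the episode above 0.015 m).
It also fails if it takes over 72 s, if anything falls off the work surface, if the arm or the gripper's body presses on something with over 40 N, if the wrist force passes 120 N, or if a joint passes its speed limit or range.

ROBOT

A 6-joint arm with a two-finger parallel gripper is mounted at the origin on the work surface; the furniture and walls round the work are solid. World frame = base frame: x ahead of the robot, y to its left, z up, the work surface at z = 0. Lengths are in mm, angles in rad, forces in N, time in s.
With the tool pointing down it reaches from about 400 to 925 mm from the base axis. Payload 12.5 kg.
Tool frame: the origin (TCP) lies at the very end of the fingers, on their centre line; the grasp point (between the pads) lies 19 mm behind it; z points along the fingers, y is the line along which they close (so a half turn about z gives the same grasp; the last joint's range is limited). The gripper opens to 95 mm and grips with 3 to 60 N. Pads are 20 mm wide; open, the fingers measure 119 mm over their backs; the gripper's body (75 mm by 180 mm) begins 59 mm behind the grasp point.
Start: joints at [1.121, 0.491, 1.559, -0, 1.092, -0.106], TCP at [210.651, 588.45, 214.661] pointing down, gripper open.
Joint ranges: [-3.1, 3.1], [-0.84, 2.19], [0.05, 2.79], [-1.13, 4.28], [0.06, 2.93], [-2.69, 2.69]. Speed limits (rad/s): [2.22, 2.22, 2.79, 3.14, 3.14, 3.14].

INTERFACE

Orientations are given as [roll, pitch, yaw] about the fixed x, y, z axes, in that order (R = Rz(yaw) Ry(pitch) Rx(roll)).
In Python, from cell import state, imaging, env, spot_in, mark_of gives the robot as it stands. The module is installed in compiled form; this text tells all that it offers.
- The arm moves only by the tool step_arm, never from a script. Its argument "increments" is a list of rows, each an object with "slide": the shift along the tool's x, y, z in m, a list of three; "roll": the turn about the tool's z in rad. A call has 1 to 5 rows; each row is the pose to reach, as a shift and turn from the pose commanded when the call began, along the tool's axes at that moment; what a row does not reach only later rows make up. A row lasts 1/8 s, in which the tool goes at most 62.5 mm and 10.7 degrees, less where a joint would pass 70% of its speed; a pose out of reach is approached as far as the arm can. A call with a gripper value outside its range is refused whole. "fingers" is the opening, from 0 (shut) to 1 (fully open), set as the call begins (left out, the last holds). The fingers move at their own pace and stop on an object; the grip force is fixed at half the most. Time passes only in rows, so rows that repeat a pose let the fingers close. It gives the time, the measured TCP pose, the force, the opening and the grip force at its end, in the units of the state.
- state(): the state, without advancing time (a new reading comes with each control period).
- imaging.read_camera(name): name is "side" or "top" or "wrist"; returns a dict with "color" (480x640x3 uint8, red, green, blue), "z_map" (480x640 float32, mm along the optical axis (not along the pixel's ray), 0 where there is no reading), "intrinsics" (3x3 intrinsics, pixels), "camera_from_world" (4x4, takes a point from world to camera coordinates). Camera axes: x right, y up, looking along -z (the intrinsics and any distortion apply to the point x, -y, -z); pixel columns grow to the right and rows downward; lengths in mm; the calibration is good to about 2 mm. A picture is of the moment at which its call begins.
- env.job_done(): hands the job in; it is judged then, once.
Trained networks look in the newest picture that a camera, given by its name, has taken for a name from the list of things; names that differ only in an ending like _2 or _b are one class to them, and where a whole thing is asked for, a point or a joint stands for the part that bears it (a point fixed in the world has none). Each returns a list of dicts, best first, with "confidence" (0 to 1); they miss things now and then, are a little off and sometimes report something else, mostly with a low value. They report only what shows in the picture. A call takes as long as a camera call. They do not tell look-alikes from the thing itself.
- spot_in(camera, target): "bbox" ([left, top, right, bottom] in pixels, round what is visible of it).
- mark_of(camera, target): "uv" ([column, row] in pixels: a listed point, or the origin of a listed thing).
The state is a dict: "t": time; "joints": joint angles; "qvel": joint speeds; "tau": joint torques, N m; "eef_pos": TCP position; "tcp_rot": TCP orientation; "ft_force": force on the tool from outside, world axes, zero at the start; "moment": the same for the moment, N m; "opening": opening from 0.0 (shut) to 1.0 (fully open); "grip_force": force on a finger pad.
Only numpy, scipy, OpenCV 4.12 (cv2) and the standard library are available. Lean on these libraries where they do the work, as an engineer would, in place of code of your own. Each camera call takes 0.05 s, during which the arm holds its last target. There are 200 camera calls.

## Working session

There is one attempt and no reset: what is moved stays moved. The work goes in short steps, Python scripts to look and compute and a tool call to move; the robot and the scene stay as the last step left them, time stands still between calls to the robot, and variables do not carry over. Pictures are saved under pics/ and viewed, at most 13 in all, crops included, and the job is handed in when it is done.

Besides the shell and the picture viewer there is one more tool, called after "Request:" by a JSON object that holds its "api" and its "payload". step_arm: Moves the arm, as the interface text tells. Its arguments: {"type":"object","properties":{"increments":{"type":"array"},"fingers":{"type":"number"}},"required":["increments"]}

```bash
mkdir -p pics
cat > h.py <<'E'
import numpy as np, cv2
from cell import state, imaging, env, spot_in, mark_of
def ray(im,uv):
    K=np.array(im["intrinsics"]);T=np.array(im["camera_from_world"])
    d=np.array([(uv[0]-K[0,2])/K[0,0],-(uv[1]-K[1,2])/K[1,1],-1.])
    R=T[:3,:3];o=-R.T@T[:3,3];return o,R.T@d
def atz(im,uv,z):
    o,d=ray(im,uv);return o+d*(z-o[2])/d[2]
def bydepth(im,uv):
    o,d=ray(im,uv);u,v=int(round(uv[0])),int(round(uv[1]))
    p=im["z_map"][max(v-1,0):v+2,max(u-1,0):u+2];p=p[p>0]
    return o+d*np.median(p) if p.size else None
def proj(im,p):
    K=np.array(im["intrinsics"]);T=np.array(im["camera_from_world"]);c=T[:3,:3]@np.array(p)+T[:3,3]
    return K[0,0]*c[0]/-c[2]+K[0,2],K[1,1]*-c[1]/-c[2]+K[1,2]
def save(im,n): cv2.imwrite("pics/"+n,im["color"][...,::-1])
E
python3 - <<'E'
from h import *
np.set_printoptions(precision=1,suppress=True)
print(state())
ims={}
for c in ["top","side"]:
    im=imaging.read_camera(c);ims[c]=im;save(im,c+"0.png");print(c,im["intrinsics"],np.linalg.inv(im["camera_from_world"])[:3])
    for n in ["jig","saw_guide","flip_stop","stop_arm","stop_tongue","blank","razor_saw","plaster_model","powder_jar","tweezers"]:
        for m in mark_of(c,n)[:4]: print(n,np.array(m["uv"]),round(m["confidence"],2),bydepth(im,m["uv"]) if 0<=m["uv"][0]<640 and 0<=m["uv"][1]<480 else None)
E
```

```text
{'t': 0.0, 'joints': array([ 1.1,  0.5,  1.6, -0. ,  1.1, -0.1]), 'qvel': array([-0., -0., -0., -0., -0.,  0.]), 'tau': array([  0. , -61.3, -25.8,   0.1,   0. ,  -0. ]), 'eef_pos': array([210.5, 588.2, 214.1]), 'tcp_rot': array([-3.1, -0. ,  2.8]), 'ft_force': array([-0.8, -0. ,  0.7]), 'moment': array([ 0., -0., -0.]), 'grip_force': 0.0, 'opening': 0.9990850915886338}
top [[445.6   0.  314.2]
 [  0.  445.6 236.6]
 [  0.    0.    1. ]] [[  0.    1.   -0.1 454.2]
 [ -1.    0.    0.   -4.2]
 [  0.    0.1   1.  990.1]]
jig [325.5 203.6] 0.91 [596.1 -40.1  13.3]
saw_guide [333.1 226.3] 0.78 [543.8 -56.3  37.2]
stop_arm [370.3 183.3] 0.84 [ 626.1 -126.6  102.6]
stop_tongue [362.7 203.6] 0.73 [ 587.8 -114.4   80.2]
blank [291.6 207.1] 0.9 [584.   33.7  35.2]
blank [396.9 345.9] 0.88 [ 289.8 -197.9   21.5]
blank [441.3 203. ] 0.78 [ 600.9 -294.2   22.7]
razor_saw [185.3 179.6] 0.73 [645.5 273.1   3.8]
razor_saw [355.3 289.8] 0.63 [ 407.3 -109.2    2. ]
plaster_model [273.2 137.6] 0.64 [741.2  78.5  16.7]
powder_jar [318.9 138.4] 0.64 [734.1 -22.6  41.6]
tweezers [356.2 292. ] 0.41 [ 402.5 -111.2    3. ]
side [[576.3   0.  321.9]
 [  0.  576.3 244.4]
 [  0.    0.    1. ]] [[  -0.7   -0.3    0.6 1234.1]
 [   0.7   -0.4    0.6  734.5]
 [   0.     0.9    0.5  651.9]]
jig [287.7 280.7] 0.76 [643.   12.4  41.6]
saw_guide [303.5 259.4] 0.84 [550.1 -48.3  25.6]
flip_stop [259.5 244.3] 0.91 [ 618.1 -109.6   60.1]
stop_arm [249.1 225. ] 0.77 [ 635.8 -118.8  107.4]
stop_tongue [264.3 232.2] 0.55 [ 597.3 -119.8   77.2]
stop_tongue [304.1 260.2] 0.52 [549.6 -47.   24.1]
blank [341.  211.5] 0.68 [ 318.2 -174.1   17. ]
blank [218.2 232.4] 0.66 [ 610.8 -278.5   15.3]
razor_saw [385.  365.1] 0.79 [656.8 280.   16.2]
plaster_model [263.4 337.1] 0.5 [791.2 130.3  53.1]
powder_jar [303.7 263.5] 0.34 [549.2 -48.6  15. ]
tweezers [331.5 235. ] 0.71 [ 399.8 -121.1    1.1]
```

Run:
```python
import cv2
a=cv2.imread("pics/top0.png")[100:380,140:520];cv2.imwrite("pics/top0c.png",cv2.resize(a,(800,589),interpolation=2))
a=cv2.imread("pics/side0.png")[180:400,180:440];cv2.imwrite("pics/side0c.png",cv2.resize(a,None,fx=2.7,fy=2.7,interpolation=2))
```

```text
(no output)
```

View pics/top0c.png

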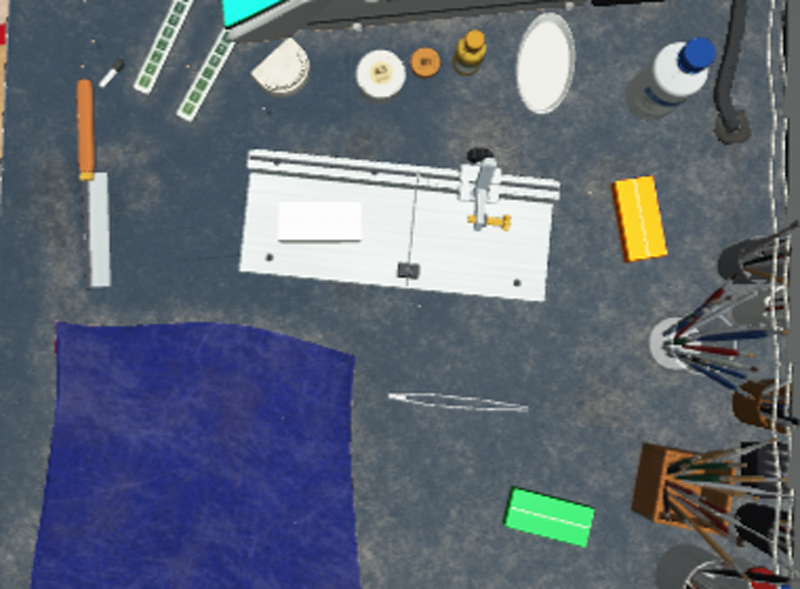

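View pics/side0c.png

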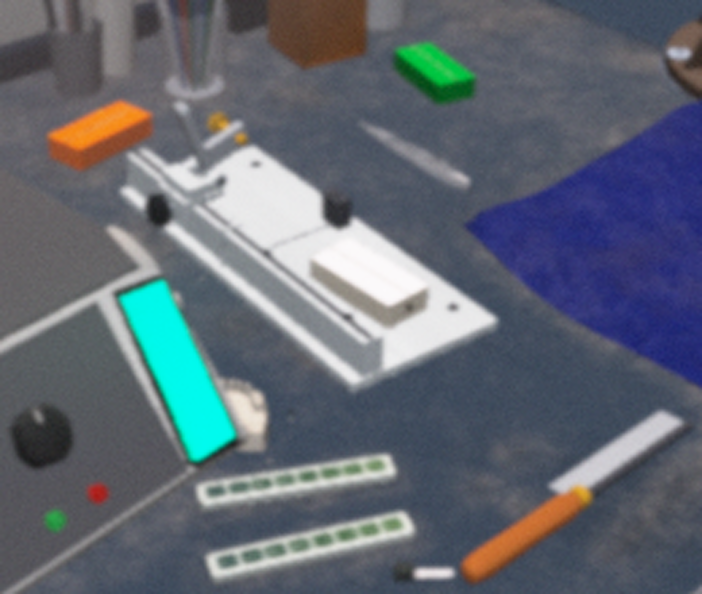

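The wanted blank is the ivory block on the bed at top-view full pixel (292,205). The blank look-alikes are green at (397,346) and orange at (441,203), both off the jig. The stop is half-folded, its tongue at about (368,205), with the screw tip towards the block. Next I fit the jig pose.

Run:
```python
from h import *
np.set_printoptions(precision=2,suppress=True)
im=imaging.read_camera("top");g=cv2.cvtColor(im["color"],cv2.COLOR_RGB2GRAY)
m=np.zeros_like(g);m[160:250,245:420]=(g[160:250,245:420]>150)*255
n,l,s,c=cv2.connectedComponentsWithStats(m);k=1+np.argmax(s[1:,4]);m=(l==k).astype(np.uint8)
cn=max(cv2.findContours(m,0,1)[0],key=len)[:,0]
W=np.array([atz(im,p,12)[:2] for p in cn],np.float32)
r=cv2.minAreaRect(W);print(r,s[k])
print(cv2.boxPoints(r))
# front edge line fit, blank via mark
for n in ["blank","flip_stop","stop_arm","stop_tongue"]:
    print(n,[(q["bbox"],q["confidence"]) for q in spot_in("top",n)])
# blank top by depth/brightness
b=np.zeros_like(g);P=np.zeros(g.shape+(3,))
for v in range(185,225):
  for u in range(262,320):
    p=bydepth(im,(u,v))
    if p is not None and 28<p[2]<40: b[v,u]=255
n,l,s,c=cv2.connectedComponentsWithStats(b);k=1+np.argmax(s[1:,4])
cn=max(cv2.findContours((l==k).astype(np.uint8),0,1)[0],key=len)[:,0]
r=cv2.minAreaRect(np.array([atz(im,p,34)[:2] for p in cn],np.float32));print("blank",r)
```

```text
((597.5116577148438, -48.47711181640625), (330.9455261230469, 146.09112548828125), 85.18305206298828) [ 254  171  152   73 7872]
[[ 510.83 -207.23]
 [ 656.4  -219.5 ]
 [ 684.19  110.28]
 [ 538.62  122.55]]
blank [([270.0, 196.4, 312.3, 212.9], 0.98), ([378.7, 331.4, 419.9, 359.9], 0.96), ([431.0, 184.6, 459.4, 224.8], 0.66), ([363.6, 173.3, 386.3, 210.5], 0.52), ([257.8, 121.4, 285.8, 146.8], 0.5)]
flip_stop [([365.6, 172.1, 384.0, 208.5], 0.57)]
stop_arm [([363.0, 175.5, 382.9, 209.2], 0.83)]
stop_tongue [([361.8, 175.3, 383.1, 209.0], 0.65)]
blank ((588.6936645507812, 34.063720703125), (39.19866943359375, 84.3121337890625), 1.0938719511032104)
```

```bash
cat >> h.py <<'E'
from scipy.spatial.transform import Rotation as Rn
def tgt(x,y,z,yaw):
    s=state();R=Rn.from_euler("xyz",s["tcp_rot"]).as_matrix()
    d=R.T@(np.array([x,y,z])-s["eef_pos"]);cy=np.arctan2(R[1,0],R[0,0])
    a=(cy-yaw+np.pi)%(2*np.pi)-np.pi
    print("slide m",np.round(d/1000,4),"roll",round(a,4),"n",np.linalg.norm(d)/62.5,abs(a)/.187)
E
python3 - <<'E'
from h import *
np.set_printoptions(precision=2,suppress=True)
im=imaging.read_camera("wrist");print(np.linalg.inv(im["camera_from_world"]),im["intrinsics"]);print(state()["eef_pos"],state()["tcp_rot"])
tgt(560,-50,330,3.057)
E
```

```text
[[  0.34  -0.91  -0.24 143.75]
 [  0.94   0.33   0.09 612.07]
 [ -0.    -0.25   0.97 385.3 ]
 [  0.     0.     0.     1.  ]] [[369.59   0.   317.5 ]
 [  0.   369.59 242.89]
 [  0.     0.     1.  ]]
[210.66 588.47 214.66] [3.14 0.   2.8 ]
slide m [-0.54 -0.48 -0.12] roll -0.2592 n 11.790052158755655 1.3861213793888336
```

Request:
{"api": "step_arm", "payload": {"increments": [{"slide": [-0.045,-0.04,-0.02],"roll": -0.1},{"slide": [-0.09,-0.08,-0.04],"roll": -0.2},{"slide": [-0.135,-0.12,-0.06],"roll": -0.259},{"slide": [-0.18,-0.16,-0.08],"roll": -0.259},{"slide": [-0.225,-0.2,-0.1],"roll": -0.259}]}}

```text
t: 2.02
eef_pos: [353.5, 326.5, 314.0]
tcp_rot: [3.141, 0.001, 3.057]
ft_force: [1.2, 1.3, 0.4]
opening: 1.004
grip_force: 0.0
```

```bash
python3 -c "
from h import *
print(state());tgt(560,-50,300,3.057)"
```

```text
{'t': 2.025, 'joints': array([ 6.08372810e-01,  1.85562161e-01,  1.75188316e+00,  4.30178835e-06,
        1.20348410e+00, -8.77892009e-01]), 'qvel': array([-0.96699515, -0.35054691,  0.03292891, -0.0042872 ,  0.31214599,
       -0.95763256]), 'tau': array([  9.47366148, -40.52336097, -26.17216408,   0.10483152,
        -0.26604147,   1.63274959]), 'eef_pos': array([353.48564049, 326.51306128, 313.98592014]), 'tcp_rot': array([3.14116591e+00, 5.07724181e-04, 3.05705949e+00]), 'ft_force': array([1.17644073, 1.26891527, 0.35715673]), 'moment': array([ 0.03187525, -0.024097  , -0.02862626]), 'grip_force': 0.0, 'opening': 1.0040740557124077}
slide m [-0.2376 -0.3577  0.014 ] roll 0.0001 n 6.874525672547987 0.00031815063894610144
```

Request:
{"api": "step_arm", "payload": {"increments": [{"slide": [-0.031,-0.046,0.002]},{"slide": [-0.062,-0.093,0.004]},{"slide": [-0.093,-0.14,0.006]},{"slide": [-0.124,-0.187,0.008]},{"slide": [-0.155,-0.234,0.01]}]}}

```text
invalid input at $.increments[0]: expected keys slide, roll
```

Request:
{"api": "step_arm", "payload": {"increments": [{"slide": [-0.027,-0.042,0.002]},{"slide": [-0.054,-0.083,0.004]},{"slide": [-0.08,-0.122,0.004]},{"slide": [-0.08,-0.122,0.004]}]}}

```text
invalid input at $.increments[0]: expected keys slide, roll
```

Run:
```python
from h import *
np.set_printoptions(precision=1,suppress=True)
im=imaging.read_camera("wrist");save(im,"w1.png");import pickle;pickle.dump(im,open("w1.pkl","wb"))
print(state()["eef_pos"],state()["tcp_rot"])
for n in ["jig","saw_guide","flip_stop","stop_arm","stop_tongue","blank"]:
    for m in mark_of("wrist",n)[:2]: print(n,np.array(m["uv"]),round(m["confidence"],2),bydepth(im,m["uv"]) if 0<=m["uv"][0]<640 and 0<=m["uv"][1]<480 else None)
```

```text
[356.4 322.5 316.4] [3.1 0.  3.1]
jig [297.3 393.4] 0.57 [635.2 272.2   8.6]
```

View pics/w1.png

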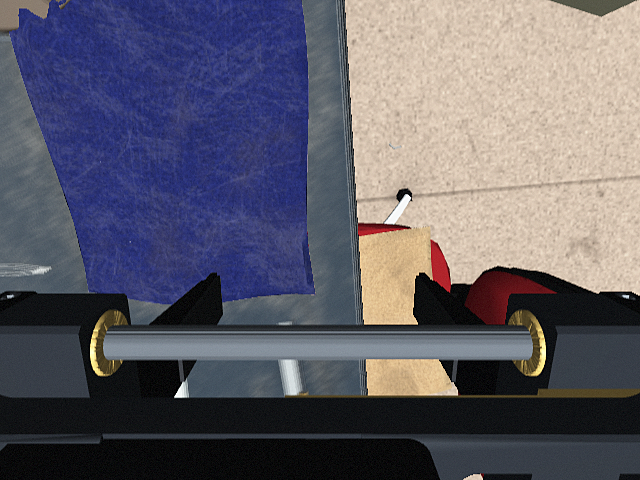

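The moves were refused because each row needs "roll", so that picture shows only the cloth and the gripper. The camera looks towards the tool's +x, so I'll turn half round as I travel.

Request:
{"api": "step_arm", "payload": {"increments": [{"slide": [-0.022,-0.045,0.002],"roll": 0.18},{"slide": [-0.044,-0.09,0.004],"roll": 0.36},{"slide": [-0.066,-0.135,0.006],"roll": 0.54},{"slide": [-0.088,-0.18,0.008],"roll": 0.72},{"slide": [-0.11,-0.225,0.01],"roll": 0.9}]}}

```text
t: 3.0
eef_pos: [443.8, 94.4, 302.7]
tcp_rot: [-3.141, -0.001, 2.153]
ft_force: [1.0, 0.0, 0.4]
opening: 1.002
grip_force: 0.0
```

Request:
{"api": "step_arm", "payload": {"increments": [{"slide": [0,0,0],"roll": 0.18},{"slide": [0,0,0],"roll": 0.36},{"slide": [0,0,0],"roll": 0.54},{"slide": [0,0,0],"roll": 0.72},{"slide": [0,0,0],"roll": 0.9}]}}

```text
t: 3.62
eef_pos: [443.3, 95.9, 302.6]
tcp_rot: [-3.141, 0.0, 1.253]
ft_force: [0.4, 0.4, 0.2]
opening: 1.001
grip_force: 0.0
```

Request:
{"api": "step_arm", "payload": {"increments": [{"slide": [0,0,0],"roll": 0.18},{"slide": [0,0,0],"roll": 0.36},{"slide": [0,0,0],"roll": 0.54},{"slide": [0,0,0],"roll": 0.72},{"slide": [0,0,0],"roll": 0.9}]}}

```text
t: 4.25
eef_pos: [443.3, 96.0, 302.6]
tcp_rot: [-3.141, 0.001, 0.353]
ft_force: [0.8, -0.4, 0.4]
opening: 1.002
grip_force: 0.0
```

```bash
python3 -c "
from h import *
print(state()['eef_pos'],state()['tcp_rot'],state()['t']);tgt(500,-60,300,-.085)"
```

```text
[443.34486595  95.98787512 302.58935772] [-3.14112161e+00  9.52596573e-04  3.53079243e-01] 4.25
slide m [-0.0008  0.166   0.0025] roll 0.4381 n 2.655649430982472 2.3426697495708853
```

Request:
{"api": "step_arm", "payload": {"increments": [{"slide": [0,0.055,0],"roll": 0.15},{"slide": [0,0.11,0],"roll": 0.3},{"slide": [-0.001,0.166,0.002],"roll": 0.438},{"slide": [-0.001,0.166,0.002],"roll": 0.438}]}}

```text
t: 4.75
eef_pos: [501.5, -62.8, 299.9]
tcp_rot: [-3.141, 0.002, -0.084]
ft_force: [0.0, 0.1, 0.2]
opening: 1.001
grip_force: 0.0
```

Run:
```python
from h import *
np.set_printoptions(precision=1,suppress=True)
im=imaging.read_camera("wrist");save(im,"w2.png");import pickle;pickle.dump(im,open("w2.pkl","wb"))
print(state()["eef_pos"],state()["tcp_rot"])
for n in ["jig","saw_guide","flip_stop","stop_arm","stop_tongue","blank"]:
    for m in mark_of("wrist",n)[:2]: print(n,np.array(m["uv"]),round(m["confidence"],2),bydepth(im,m["uv"]) if 0<=m["uv"][0]<640 and 0<=m["uv"][1]<480 else None)
```

```text
[500.9 -61.3 300.1] [-3.1  0.  -0.1]
jig [297.1 131.6] 0.69 [590.3 -46.5  13. ]
saw_guide [313.2 172.1] 0.72 [543.3 -61.9  38.4]
saw_guide [ 32.3 113.4] 0.28 [637.3 264.5   7.6]
flip_stop [368.6 101.6] 0.87 [ 609.9 -123.    81.9]
flip_stop [311.8 170.7] 0.45 [545.  -60.4  38.2]
stop_arm [373.5  74. ] 0.72 [ 629.6 -124.1  113.4]
stop_tongue [363.3 128.7] 0.79 [ 584.8 -116.6   81. ]
blank [230.3 139.6] 0.77 [587.1  29.   33.9]
blank [507.8 108.9] 0.55 [ 594.5 -289.5   22.8]
```

View pics/w2.png

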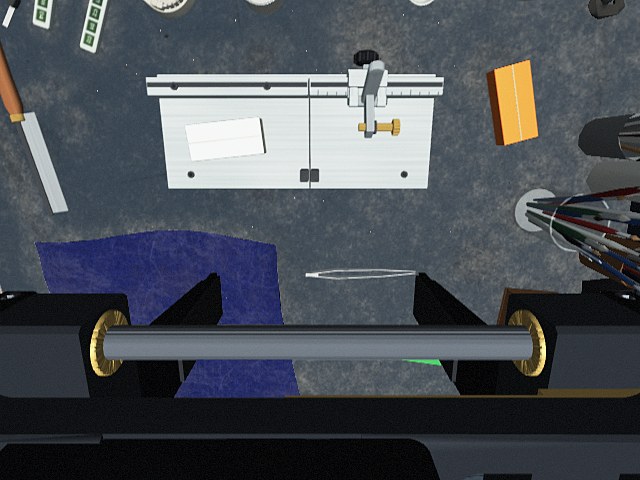

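The wrist view shows the plate with front corners at about (168,188) and (428,188), and the kerf at column 310. The carriage spans columns 348–387, the screw tip is at about (358,127), the blank is at (226,139), and the orange look-alike is at right.

Run:
```python
from h import *
import pickle
np.set_printoptions(precision=2,suppress=True)
im=pickle.load(open("w2.pkl","rb"));g=cv2.GaussianBlur(cv2.cvtColor(im["color"],cv2.COLOR_RGB2GRAY),(3,3),0).astype(float)
def edge(a,b):  # strongest gradient subpixel along segment a->b
    n=int(np.hypot(b[0]-a[0],b[1]-a[1])*8);t=np.linspace(0,1,n)
    X=(a[0]+(b[0]-a[0])*t).astype(np.float32)[None];Y=(a[1]+(b[1]-a[1])*t).astype(np.float32)[None]
    p=cv2.remap(g.astype(np.float32),X,Y,cv2.INTER_CUBIC)[0];d=abs(np.convolve(np.gradient(p),np.ones(8)/8,'same'))
    d[:6]=d[-6:]=0;k=d.argmax();return X[0,k],Y[0,k]
def line(pts,z):
    W=np.array([atz(im,p,z)[:2] for p in pts],np.float32);vx,vy,x,y=cv2.fitLine(W,cv2.DIST_HUBER,0,.01,.01).ravel();return np.array([x,y]),np.array([vx,vy])
F=line([edge((u,182),(u,196)) for u in list(range(180,300,6))+list(range(325,420,6))],12)
L=line([edge((155,v),(178,v)) for v in range(120,184,4)],12)
R=line([edge((422,v),(443,v)) for v in range(120,184,4)],12)
def inter(A,B):
    t=np.linalg.solve(np.c_[A[1],-B[1]],B[0]-A[0]);return A[0]+A[1]*t[0]
l,r=inter(F,L),inter(F,R);d=l-r
for n,q in(("F",F),("L",L),("R",R)):print(n,np.arctan2(q[1][1],q[1][0])%np.pi)
yaw=np.arctan2(-d[0],d[1]);ex=np.array([np.cos(yaw),np.sin(yaw)]);ey=np.array([-ex[1],ex[0]])
o=(l+r)/2+70*ex;print("len",np.hypot(*d),"yaw",yaw,"O",o)
pickle.dump((o,yaw),open("jig.pkl","wb"))
J=lambda p:np.array([(p[:2]-o)@ex,(p[:2]-o)@ey,p[2]])
# fence top front edge
P=[J(atz(im,edge((u,90),(u,101)),42)) for u in range(180,300,8)];print("fence front top x",np.median(np.array(P),0)[0])
P=[J(atz(im,edge((u,190-20),(u,178-15)),38)) for u in (306,314)]
for z,a,b in((62,(340,90),(355,90)),(62,(380,90),(394,90))): print("carriage",J(atz(im,edge(a,b),z)))
for n,uv in(("tongue",(363.3,128.7)),("arm",(373.5,74)),("armtop",(373,64)),("guide",(313.2,172.1))): print(n,J(bydepth(im,uv)))
print("kerf",J(atz(im,(310,150),12)))
# blank contour
b=((g>205)).astype(np.uint8);b[:,:180]=0;b[:112]=0;b[165:]=0;b[:,270:]=0
# depth based
D=np.zeros_like(b)
for v in range(108,170):
  for u in range(175,275):
    p=bydepth(im,(u,v))
    if p is not None and 28<p[2]<40 and J(p)[0]<31: D[v,u]=1
cn=max(cv2.findContours(D,0,1)[0],key=len)[:,0]
rr=cv2.minAreaRect(np.array([J(atz(im,p,34))[:2] for p in cn],np.float32));print("blank jig",rr)
# arm points in jig frame
Q=[]
for v in range(55,140):
  for u in range(355,392):
    p=bydepth(im,(u,v))
    if p is not None and p[2]>66: Q.append(J(p))
Q=np.array(Q);print(len(Q),Q[Q[:,2].argsort()][::25])
```

```text
F 1.4867828
L 3.0580084
R 3.0579014
len 319.62466 yaw -0.08401356 O [593.57 -46.28]
fence front top x 30.85024996318971
carriage [ 36.11 -57.98  62.  ]
carriage [ 36.13 -93.75  62.  ]
tongue [ -2.82 -70.82  80.98]
arm [ 42.44 -74.57 113.43]
armtop [ 49.4  -72.94 119.68]
guide [-48.79 -19.75  38.41]
kerf [-24.42 -15.68  12.  ]
blank jig ((-11.424718856811523, 80.20001220703125), (39.807411193847656, 85.5689926147461), 6.007796764373779)
1181 [[ 25.97 -71.37  66.24]
 [ -9.67 -73.91  71.73]
 [ 11.69 -72.82  74.81]
 [ 28.49 -72.97  77.12]
 [ 30.15 -79.65  78.73]
 [ -3.04 -66.68  79.25]
 [ -4.03 -71.71  79.73]
 [ 25.34 -76.66  80.15]
 [ 30.83 -78.36  80.64]
 [ 15.9  -72.89  81.12]
 [  2.63 -70.3   81.32]
 [ -1.22 -66.36  81.69]
 [  0.68 -69.29  81.93]
 [  0.68 -89.31  82.15]
 [ -0.29 -88.33  82.27]
 [ -2.21 -67.32  82.39]
 [ 20.43 -75.51  82.59]
 [ -0.31 -86.24  82.78]
 [ -7.04 -80.45  83.07]
 [ 17.55 -79.44  83.51]
 [ -7.08 -76.29  84.09]
 [ 10.92 -73.6   84.63]
 [ 10.88 -79.46  85.14]
 [  8.96 -79.44  85.74]
 [  9.86 -76.38  86.22]
 [  6.99 -76.36  87.12]
 [  6.95 -78.24  87.76]
 [  3.18 -76.36  88.14]
 [ -3.45 -73.53  88.98]
 [ 38.61 -70.08  89.64]
 [ -2.57 -77.24  90.44]
 [ 35.48 -80.24  92.83]
 [ 37.65 -70.26  95.98]
 [ 37.3  -81.2   98.28]
 [ 38.61 -74.23 100.96]
 [ 39.07 -73.86 103.48]
 [ 40.45 -74.44 105.47]
 [ 40.8  -78.54 108.4 ]
 [ 45.34 -69.89 110.98]
 [ 42.44 -74.12 113.43]
 [ 43.72 -71.11 115.5 ]
 [ 44.19 -77.88 117.39]
 [ 44.8  -73.29 118.52]
 [ 50.23 -72.94 119.47]
 [ 44.49 -79.16 120.23]
 [ 50.78 -74.47 120.71]
 [ 47.49 -73.65 121.29]
 [ 48.14 -76.11 122.02]]
```

```bash
cat >> h.py <<'E'
import pickle
try:
    o,jyaw=pickle.load(open("jig.pkl","rb"));ex=np.array([np.cos(jyaw),np.sin(jyaw)]);ey=np.array([-ex[1],ex[0]])
except Exception: pass
def J(p): return np.array([(p[:2]-o)@ex,(p[:2]-o)@ey,p[2]])
def jt(x,y,z):
    w=o+x*ex+y*ey;tgt(w[0],w[1],z,jyaw)
E
python3 - <<'E'
from h import *
np.set_printoptions(precision=2,suppress=True)
w=pickle.load(open("w2.pkl","rb"));print("tip",J(atz(w,(357.5,127),78)),"head",J(atz(w,(401,127),78)))
im=imaging.read_camera("top");Z=im["z_map"];C=np.array([bydepth(im,(u,v)) if Z[v,u]>0 else [0,0,0] for v in range(0,200,2) for u in range(200,480,2)])
for x0 in range(640,820,20):
    k=(C[:,0]>x0)&(C[:,0]<x0+20)&(C[:,1]>-240)&(C[:,1]<10);print(x0,C[k,2].max() if k.any() else None)
A=C[(C[:,2]>64)&(abs(C[:,0]-620)<50)&(abs(C[:,1]+120)<50)];print(np.array([J(a) for a in A])[::3])
jt(42,-76,180);jt(42,-76,84)
E
```

```text
tip [ -1.05 -65.24  78.  ] head [  -1.04 -109.36   78.  ]
640 44.52326149823614
660 5.794568247985353
680 3.510668609215827
700 39.00221390682111
720 43.825748444206624
740 67.78178814827027
760 80.39243349852404
780 138.21699813636155
800 152.10797378170537
[]
slide m [0.13 0.05 0.12] roll 0.0046 n 3.016028027968773 0.02480798035052727
slide m [0.13 0.05 0.22] roll 0.0046 n 4.173672274472205 0.02480798035052727
```

Request:
{"api": "step_arm", "payload": {"increments": [{"slide": [0.045,0.018,0.02],"roll": 0},{"slide": [0.09,0.036,0.06],"roll": 0},{"slide": [0.133,0.053,0.1],"roll": 0},{"slide": [0.133,0.053,0.13],"roll": 0},{"slide": [0.133,0.053,0.13],"roll": 0}], "fingers": 0.5}}

```text
t: 5.78
eef_pos: [627.9, -124.1, 168.9]
tcp_rot: [-3.141, 0.005, -0.081]
ft_force: [0.7, -0.2, 0.4]
opening: 0.534
grip_force: 0.0
```

Run:
```python
from h import *
s=state();print(s["opening"],s["t"],np.round(J(s["eef_pos"]),1));
im=imaging.read_camera("wrist");save(im,"w3.png");print(mark_of("wrist","stop_arm")[:1])
jt(42,-76,84)
```

```text
0.5335439926188934 5.775 [ 40.7 -74.7 168.9]
[{'uv': [318.0, 248.3], 'confidence': 0.68}]
slide m [0.0001 0.0012 0.0883] roll 0.0035 n 1.4134632863174863 0.01855933618730496
```

View pics/w3.png

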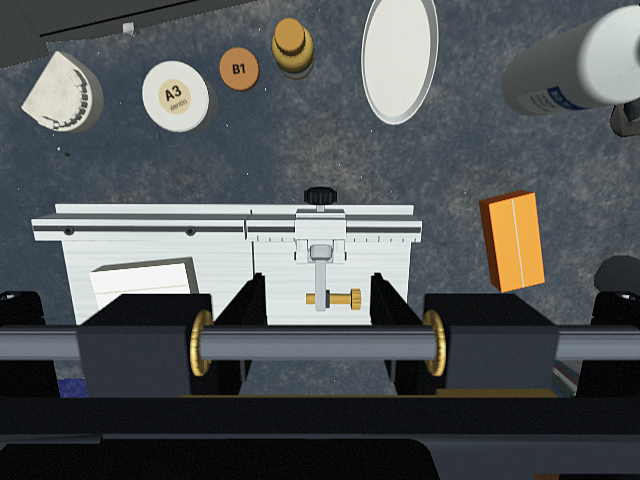

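The arm (column 320) lies midway between the fingers (262 and 375), so I descend and pinch.

Request:
{"api": "step_arm", "payload": {"increments": [{"slide": [0,0,0.04],"roll": 0.003},{"slide": [0,0,0.07],"roll": 0.003},{"slide": [0,0,0.086],"roll": 0.003},{"slide": [0,0,0.086],"roll": 0.003}]}}

```text
t: 6.38
eef_pos: [629.0, -124.6, 85.7]
tcp_rot: [-3.142, -0.0, -0.084]
ft_force: [0.5, -1.0, -0.3]
opening: 0.504
grip_force: 0.0
```

Request:
{"api": "step_arm", "payload": {"increments": [{"slide": [0,0,0],"roll": 0},{"slide": [0,0,0],"roll": 0},{"slide": [0,0,0],"roll": 0},{"slide": [0,0,0],"roll": 0},{"slide": [0,0,0],"roll": 0}], "fingers": 0}}

```text
t: 7.0
eef_pos: [628.9, -125.9, 85.5]
tcp_rot: [3.14, -0.001, -0.084]
ft_force: [-1.7, -6.4, 3.0]
opening: 0.144
grip_force: 30.0
```

Run:
```python
from h import *
s=state();print(s["opening"],s["t"],np.round(J(s["eef_pos"]),1),s["ft_force"],s["grip_force"])
```

```text
0.14372751900904662 7.0 [ 41.8 -76.4  85.5] [-1.70226565 -6.408966    3.03100919] 29.997109528630972
```

Request:
{"api": "step_arm", "payload": {"increments": [{"slide": [-0.0092,0.0006,-0.0021],"roll": 0},{"slide": [-0.0194,0.0006,-0.0024],"roll": 0},{"slide": [-0.0294,0.0006,-0.0006],"roll": 0},{"slide": [-0.0389,0.0006,0.003],"roll": 0},{"slide": [-0.0475,0.0006,0.0085],"roll": 0}]}}

```text
t: 7.62
eef_pos: [583.1, -122.1, 79.7]
tcp_rot: [3.14, -0.006, -0.084]
ft_force: [-6.6, -0.5, 26.6]
opening: 0.14
grip_force: 30.0
```

Request:
{"api": "step_arm", "payload": {"increments": [{"slide": [-0.0073,0,0.0071],"roll": 0},{"slide": [-0.0131,0,0.0155],"roll": 0},{"slide": [-0.017,0,0.0249],"roll": 0},{"slide": [-0.0189,0,0.0338],"roll": 0},{"slide": [-0.0193,0,0.039],"roll": 0}]}}

```text
t: 8.25
eef_pos: [559.3, -119.9, 37.6]
tcp_rot: [-3.141, 0.006, -0.084]
ft_force: [-16.1, -5.5, 10.6]
opening: 0.143
grip_force: 30.0
```

Request:
{"api": "step_arm", "payload": {"increments": [{"slide": [0,0,0.001],"roll": 0},{"slide": [0,0,0.001],"roll": 0},{"slide": [0,0,0.001],"roll": 0}]}}

```text
t: 8.62
eef_pos: [559.2, -119.8, 36.4]
tcp_rot: [-3.141, 0.006, -0.084]
ft_force: [-15.7, -6.1, 6.8]
opening: 0.146
grip_force: 30.0
```

Run:
```python
from h import *
s=state();print(s["opening"],s["t"],np.round(J(s["eef_pos"]),1),s["ft_force"],s["grip_force"])
```

```text
0.14559026857284682 8.625 [-28.  -76.2  36.4] [-15.74958982  -6.09323083   6.77651162] 30.00972054898739
```

Request:
{"api": "step_arm", "payload": {"increments": [{"slide": [0.001,0,0.0015],"roll": 0},{"slide": [0.002,0,0.003],"roll": 0},{"slide": [0.002,0,0.003],"roll": 0}]}}

```text
t: 9.0
eef_pos: [560.0, -119.9, 33.2]
tcp_rot: [-3.141, 0.009, -0.084]
ft_force: [-20.7, -5.8, 9.1]
opening: 0.145
grip_force: 30.0
```

Run:
```python
from h import *
s=state();print(s["opening"],s["t"],np.round(J(s["eef_pos"]),1),s["ft_force"],s["moment"])
im=imaging.read_camera("side");pickle.dump(im,open("s1.pkl","wb"))
cv2.imwrite("pics/s1.png",cv2.resize(im["color"][190:310,190:350,::-1],None,fx=4.5,fy=4.5,interpolation=2))
```

```text
0.14456135093663733 9.0 [-27.3 -76.1  33.2] [-20.71675055  -5.83564713   9.05768858] [-1.02681104  3.27335722 -0.02869899]
```

View pics/s1.png

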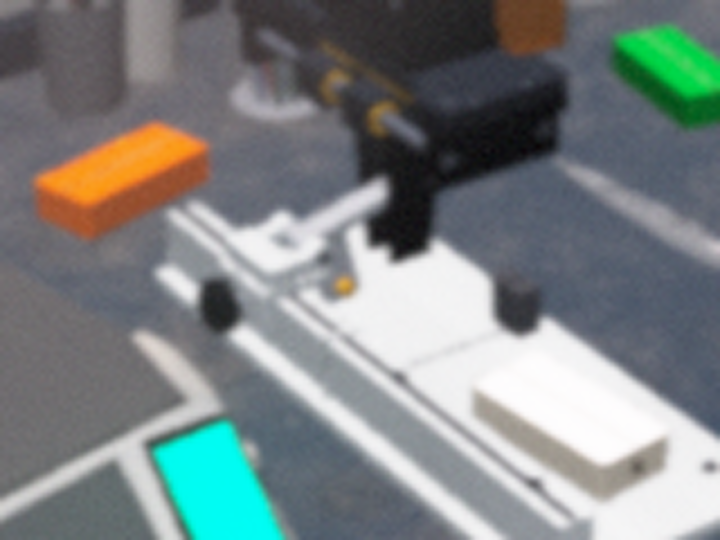

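Request:
{"api": "step_arm", "payload": {"increments": [{"slide": [-0.002,0,0],"roll": 0},{"slide": [-0.002,0,0],"roll": 0},{"slide": [-0.002,0,0],"roll": 0},{"slide": [-0.002,0,-0.03],"roll": 0},{"slide": [-0.002,0,-0.055],"roll": 0}], "fingers": 0.5}}

```text
t: 9.68
eef_pos: [562.4, -119.7, 89.3]
tcp_rot: [-3.141, -0.0, -0.084]
ft_force: [0.1, 0.5, -0.3]
opening: 0.494
grip_force: 0.0
```

Request:
{"api": "step_arm", "payload": {"increments": [{"slide": [-0.003,0,0],"roll": 0},{"slide": [-0.003,0,0],"roll": 0},{"slide": [-0.003,0,0],"roll": 0},{"slide": [-0.003,0,0],"roll": 0},{"slide": [-0.003,0,0],"roll": 0}], "fingers": 0}}

```text
t: 10.3
eef_pos: [559.1, -119.5, 88.2]
tcp_rot: [-3.141, 0.001, -0.084]
ft_force: [-0.6, -0.3, 0.0]
opening: 0.038
grip_force: 0.0
```

Run:
```python
from h import *
s=state();print(s["opening"],s["t"],np.round(J(s["eef_pos"]),1),s["ft_force"],s["moment"])
im=imaging.read_camera("wrist");pickle.dump(im,open("w4.pkl","wb"));save(im,"w4.png")
im=imaging.read_camera("top");pickle.dump(im,open("t4.pkl","wb"))
```

```text
0.03837359900313329 10.3 [-28.2 -75.8  88.2] [-0.56239844 -0.32596371  0.03071188] [-0.07491047  0.16748787 -0.01478467]
```

Request:
{"api": "step_arm", "payload": {"increments": [{"slide": [0,0,0.015],"roll": 0},{"slide": [0,0,0.022],"roll": 0},{"slide": [0,0,0.023],"roll": 0},{"slide": [0,0,0.024],"roll": 0},{"slide": [0,0,0.025],"roll": 0}]}}

```text
t: 11.02
eef_pos: [559.2, -119.5, 63.8]
tcp_rot: [-3.142, -0.0, -0.084]
ft_force: [-0.8, -1.1, 1.8]
opening: 0.001
grip_force: 0.8
```

Request:
{"api": "step_arm", "payload": {"increments": [{"slide": [0,0,0.001],"roll": 0},{"slide": [0,0,0.001],"roll": 0}]}}

```text
t: 11.28
eef_pos: [559.2, -119.5, 62.7]
tcp_rot: [-3.142, -0.0, -0.084]
ft_force: [0.4, -0.2, 1.7]
opening: 0.004
grip_force: 0.4
```

Request:
{"api": "step_arm", "payload": {"increments": [{"slide": [0,0,0.001],"roll": 0},{"slide": [0,0,0.001],"roll": 0}]}}

```text
t: 11.52
eef_pos: [559.2, -119.5, 61.6]
tcp_rot: [-3.142, -0.0, -0.084]
ft_force: [-0.6, 0.5, 0.6]
opening: 0.005
grip_force: 0.4
```

Request:
{"api": "step_arm", "payload": {"increments": [{"slide": [0,0,0.001],"roll": 0},{"slide": [0,0,0.001],"roll": 0}]}}

```text
t: 11.78
eef_pos: [559.2, -119.5, 60.6]
tcp_rot: [-3.142, -0.0, -0.084]
ft_force: [-1.0, 1.1, 0.4]
opening: 0.006
grip_force: 0.1
```

Request:
{"api": "step_arm", "payload": {"increments": [{"slide": [0,0,0.001],"roll": 0},{"slide": [0,0,0.001],"roll": 0}]}}

```text
t: 12.02
eef_pos: [559.3, -119.5, 60.1]
tcp_rot: [-3.142, -0.0, -0.084]
ft_force: [-2.4, 0.4, 7.5]
opening: 0.005
grip_force: 3.3
```

Request:
{"api": "step_arm", "payload": {"increments": [{"slide": [0,0,0.001],"roll": 0},{"slide": [0,0,0.001],"roll": 0}]}}

```text
t: 12.28
eef_pos: [559.3, -119.5, 59.8]
tcp_rot: [3.141, -0.001, -0.084]
ft_force: [-4.9, 0.7, 14.8]
opening: 0.004
grip_force: 7.6
```

Run:
```python
from h import *
s=state();print(np.round(J(s["eef_pos"]),2),s["ft_force"])
im=pickle.load(open("w4.pkl","rb"))
```

```text
[-28.   -75.86  59.8 ] [-4.87538693  0.69652538 14.80169739]
```

Request:
{"api": "step_arm", "payload": {"increments": [{"slide": [0,0,-0.03],"roll": 0},{"slide": [-0.01,-0.05,-0.03],"roll": 0},{"slide": [-0.02,-0.1,-0.03],"roll": 0},{"slide": [-0.03,-0.15,-0.03],"roll": 0},{"slide": [-0.03,-0.156,-0.03],"roll": 0}], "fingers": 0.5}}

```text
t: 12.9
eef_pos: [541.9, 41.1, 88.7]
tcp_rot: [-3.141, 0.0, -0.081]
ft_force: [-0.2, 0.6, 0.9]
opening: 0.463
grip_force: 0.0
```

Run:
```python
from h import *
s=state();print(np.round(J(s["eef_pos"]),2),s["opening"],s["t"])
im=imaging.read_camera("wrist");pickle.dump(im,open("w5.pkl","wb"));save(im,"w5.png")
```

```text
[-58.8   82.71  88.67] 0.4627545972047747 12.9
```

View pics/w5.png

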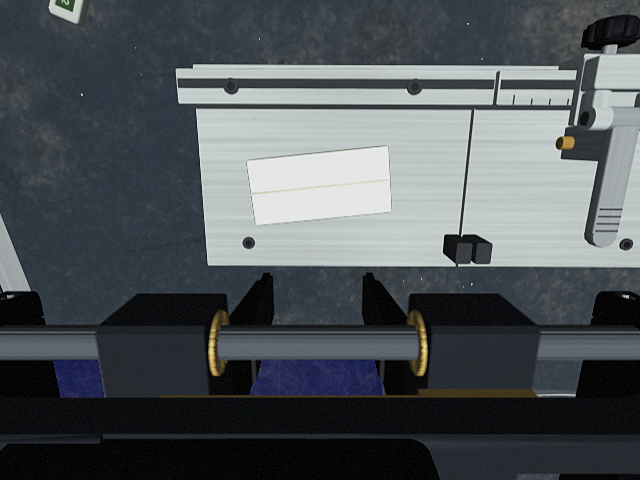

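The stop is down, with its brass tip at (556,143). The blank's corners run (247,160)–(388,146)–(391,212)–(256,225), and the fence foot is at about row 107.

Run:
```python
from h import *
np.set_printoptions(precision=1,suppress=True)
im=pickle.load(open("w5.pkl","rb"))
for n,uv,z in(("fence foot",(300,107.5),12),("fence foot r",(440,107.5),12),("fence top f",(300,102.5),42),("fence back top",(300,68),42),("front edge",(320,266),12),("kerf",(467,180),12),("left front corner",(207,266),12),("tip",(556,143),23),("blank",(247,160),34),("b",(388,146),34),("b",(391,212),34),("b",(256,225),34)): print(n,J(atz(im,uv,z)))
s=state();print(np.round(J(s["eef_pos"]),2)); jt(-58,81,88)
```

```text
fence foot [35.6 93.6 12. ]
fence foot r [35.9  5.3 12. ]
fence top f [35.3 92.3 42. ]
fence back top [52.9 92.1 42. ]
front edge [-69.5  80.4  12. ]
kerf [ -9.3 -16.6  12. ]
left front corner [-69.8 159.9  12. ]
tip [ 14.5 -64.7  23. ]
blank [  3.9 124.4  34. ]
b [12.3 40.9 34. ]
b [-27.1  37.   34. ]
b [-35.6 120.6  34. ]
[-58.2  81.9  88.7]
slide m [0. 0. 0.] roll 0.0024 n 0.018894289743034257 0.012675941710443155
```

Request:
{"api": "step_arm", "payload": {"increments": [{"slide": [0,0,0.04],"roll": 0.002},{"slide": [0,0,0.06],"roll": 0.002},{"slide": [0,0,0.068],"roll": 0.002},{"slide": [0.004,0,0.069],"roll": 0.002},{"slide": [0.01,0,0.069],"roll": 0.002}]}}

```text
t: 13.58
eef_pos: [553.2, 37.3, 20.4]
tcp_rot: [-3.141, -0.001, -0.087]
ft_force: [1.3, 0.4, 0.6]
opening: 0.498
grip_force: 0.0
```

Request:
{"api": "step_arm", "payload": {"increments": [{"slide": [0.004,0,0],"roll": 0},{"slide": [0.008,0,0],"roll": 0},{"slide": [0.012,0,0],"roll": 0},{"slide": [0.016,0,0],"roll": 0},{"slide": [0.02,0,0],"roll": 0}]}}

```text
t: 14.2
eef_pos: [572.5, 35.9, 19.7]
tcp_rot: [-3.142, 0.0, -0.086]
ft_force: [-2.0, 0.7, 1.2]
opening: 0.503
grip_force: 1.0
```

Request:
{"api": "step_arm", "payload": {"increments": [{"slide": [0.002,0,0],"roll": 0},{"slide": [0.004,0,0],"roll": 0},{"slide": [0.006,0,0],"roll": 0},{"slide": [0.008,0,0],"roll": 0},{"slide": [0.009,0,0],"roll": 0}]}}

```text
t: 14.82
eef_pos: [581.4, 35.1, 19.6]
tcp_rot: [-3.141, -0.0, -0.086]
ft_force: [-2.4, -0.5, 0.6]
opening: 0.497
grip_force: 0.8
```

Run:
```python
from h import *
s=state();print(np.round(J(s["eef_pos"]),2),s["opening"],s["t"],s["ft_force"],s["tcp_rot"])
```

```text
[-18.95  80.09  19.62] 0.49714932129548567 14.825 [-2.44202146 -0.53954067  0.56305194] [-3.14149968e+00 -1.25480594e-04 -8.62140865e-02]
```

Request:
{"api": "step_arm", "payload": {"increments": [{"slide": [0.0005,0,0],"roll": -0.002},{"slide": [0.001,0,0],"roll": -0.002},{"slide": [0.0015,0,0],"roll": -0.002},{"slide": [0.002,0,0],"roll": -0.002}]}}

```text
t: 15.32
eef_pos: [583.3, 35.0, 19.6]
tcp_rot: [-3.141, -0.0, -0.084]
ft_force: [-0.6, 0.5, -0.1]
opening: 0.502
grip_force: 0.5
```

Request:
{"api": "step_arm", "payload": {"increments": [{"slide": [0.0005,0,0],"roll": 0},{"slide": [0.001,0,0],"roll": 0}]}}

```text
t: 15.58
eef_pos: [583.4, 35.0, 19.6]
tcp_rot: [-3.142, 0.002, -0.084]
ft_force: [-6.4, -0.3, 4.0]
opening: 0.501
grip_force: 3.6
```

Request:
{"api": "step_arm", "payload": {"increments": [{"slide": [0.0005,0,0],"roll": 0},{"slide": [0.001,0,0],"roll": 0}]}}

```text
t: 15.82
eef_pos: [583.4, 35.0, 19.6]
tcp_rot: [3.142, 0.004, -0.084]
ft_force: [-11.8, 0.4, 7.2]
opening: 0.502
grip_force: 5.8
```

Run:
```python
from h import *
s=state();print(np.round(J(s["eef_pos"]),2),s["opening"],s["t"],s["ft_force"],s["tcp_rot"],s["moment"])
```

```text
[-16.95  80.13  19.6 ] 0.5016483533874259 15.825 [-11.84818298   0.4015259    7.24573278] [ 3.14156509  0.0041443  -0.08410614] [ 0.08497456  2.25142114 -0.06197907]
```

The block is seated on the fence at a tool x of -16.95, within 1 mm of what I expected. Next I go round to its +y end.

Request:
{"api": "step_arm", "payload": {"increments": [{"slide": [-0.01,0,0],"roll": 0},{"slide": [-0.02,0,-0.01],"roll": 0},{"slide": [-0.02,0,-0.05],"roll": 0},{"slide": [-0.005,-0.03,-0.05],"roll": 0},{"slide": [0.01,-0.06,-0.05],"roll": 0}], "fingers": 0}}

```text
t: 16.45
eef_pos: [600.9, 94.3, 71.2]
tcp_rot: [-3.141, -0.002, -0.085]
ft_force: [1.1, -0.3, -0.2]
opening: 0.038
grip_force: 0.0
```

Request:
{"api": "step_arm", "payload": {"increments": [{"slide": [0.016,-0.006,0],"roll": 0},{"slide": [0.016,-0.006,0],"roll": 0},{"slide": [0.016,-0.006,0],"roll": 0}]}}

```text
t: 16.82
eef_pos: [616.0, 98.0, 69.9]
tcp_rot: [-3.142, 0.0, -0.084]
ft_force: [-0.6, -0.4, -0.9]
opening: 0.005
grip_force: 0.0
```

Run:
```python
from h import *
np.set_printoptions(precision=4,suppress=True)
s=state();print(np.round(J(s["eef_pos"]),2),s["opening"],s["t"],s["ft_force"],s["tcp_rot"])
jt(12.5,146,17)
im=imaging.read_camera("top");
D=np.zeros((480,640),np.uint8)
for v in range(170,235):
  for u in range(245,330):
    p=bydepth(im,(u,v))
    if p is not None and 28<p[2]<38.5: D[v,u]=1
cn=max(cv2.findContours(D,0,1)[0],key=len)[:,0]
print(cv2.minAreaRect(np.array([J(atz(im,p,34))[:2] for p in cn],np.float32)))
```

```text
[ 10.22 145.67  69.86] 0.005494112636622434 16.825 [-0.6253 -0.4031 -0.8713] [-3.1416  0.0002 -0.0845]
slide m [ 0.0023 -0.0003  0.0529] roll -0.0005 n 0.846605468591914 0.002495338925626583
((17.27895736694336, 33.660377502441406), (39.33715057373047, 65.0360336303711), 5.895249366760254)
```

Request:
{"api": "step_arm", "payload": {"increments": [{"slide": [0.002,0,0.03],"roll": 0},{"slide": [0.002,0,0.052],"roll": 0},{"slide": [0.002,0,0.052],"roll": 0},{"slide": [0.002,0.005,0.052],"roll": 0}]}}

```text
t: 17.38
eef_pos: [618.4, 93.0, 18.5]
tcp_rot: [-3.141, -0.001, -0.084]
ft_force: [0.1, 0.4, 0.1]
opening: 0.004
grip_force: 0.0
```

Request:
{"api": "step_arm", "payload": {"increments": [{"slide": [0,0.002,0],"roll": 0},{"slide": [0,0.004,0],"roll": 0},{"slide": [0,0.006,0],"roll": 0},{"slide": [0,0.009,0],"roll": 0},{"slide": [0,0.013,0],"roll": 0}]}}

```text
t: 18.0
eef_pos: [617.2, 80.2, 17.7]
tcp_rot: [-3.141, -0.0, -0.084]
ft_force: [0.1, 1.4, 0.3]
opening: 0.003
grip_force: 0.8
```

Request:
{"api": "step_arm", "payload": {"increments": [{"slide": [0.0001,0.006,0],"roll": 0},{"slide": [0.0002,0.012,0],"roll": 0},{"slide": [0.0003,0.018,0],"roll": 0},{"slide": [0.0004,0.024,0],"roll": 0},{"slide": [0.0005,0.03,0],"roll": 0}]}}

```text
t: 18.62
eef_pos: [615.0, 50.0, 17.6]
tcp_rot: [-3.142, 0.0, -0.084]
ft_force: [-1.7, 4.7, 1.2]
opening: 0.007
grip_force: 1.6
```

Run:
```python
from h import *
np.set_printoptions(precision=2,suppress=True)
s=state();print(np.round(J(s["eef_pos"]),2),s["opening"],s["t"],s["ft_force"],s["tcp_rot"])
im=imaging.read_camera("wrist");pickle.dump(im,open("w6.pkl","wb"));save(im,"w6.png")
```

```text
[13.22 97.72 17.6 ] 0.00698082809947452 18.625 [-1.74  4.74  1.25] [-3.14  0.   -0.08]
```

View pics/w6.png

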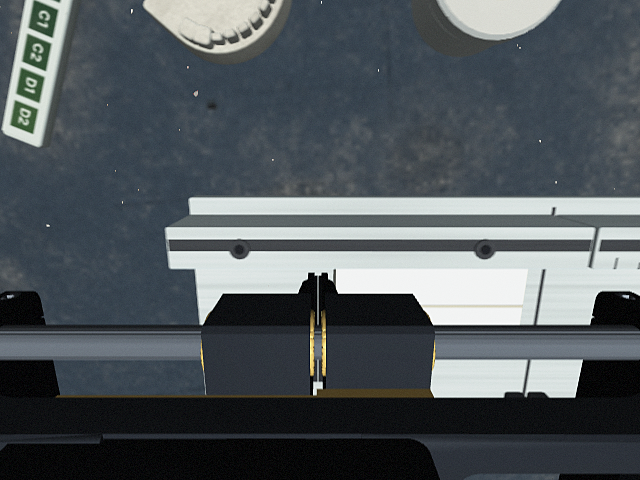

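The block slides flush along the fence, with its edge straight at row 268 and about 4.7 N of friction.

Request:
{"api": "step_arm", "payload": {"increments": [{"slide": [0,0.006,0],"roll": 0},{"slide": [0,0.012,0],"roll": 0},{"slide": [0,0.018,0],"roll": 0},{"slide": [0,0.024,0],"roll": 0},{"slide": [0,0.03,0],"roll": 0}]}}

```text
t: 19.3
eef_pos: [612.7, 20.0, 17.6]
tcp_rot: [-3.142, -0.0, -0.084]
ft_force: [-0.6, 1.1, -0.8]
opening: 0.003
grip_force: 0.6
```

Request:
{"api": "step_arm", "payload": {"increments": [{"slide": [0,0.005,0],"roll": 0},{"slide": [0,0.01,0],"roll": 0},{"slide": [0,0.014,0],"roll": 0},{"slide": [0,0.018,0],"roll": 0},{"slide": [0,0.021,0],"roll": 0}]}}

```text
t: 19.92
eef_pos: [610.9, -0.7, 17.7]
tcp_rot: [-3.142, -0.0, -0.084]
ft_force: [0.5, 0.9, -1.2]
opening: 0.007
grip_force: 0.5
```

Run:
```python
from h import *
np.set_printoptions(precision=2,suppress=True)
s=state();print(np.round(J(s["eef_pos"]),2),s["opening"],s["t"],s["ft_force"],s["tcp_rot"])
im=imaging.read_camera("wrist");pickle.dump(im,open("w7.pkl","wb"));cv2.imwrite("pics/w7.png",cv2.resize(im["color"][150:330,280:600,::-1],None,fx=2.5,fy=2.5,interpolation=2))
```

```text
[13.45 46.85 17.67] 0.006729495580895862 19.925 [ 0.53  0.93 -1.23] [-3.14 -0.   -0.08]
```

View pics/w7.png

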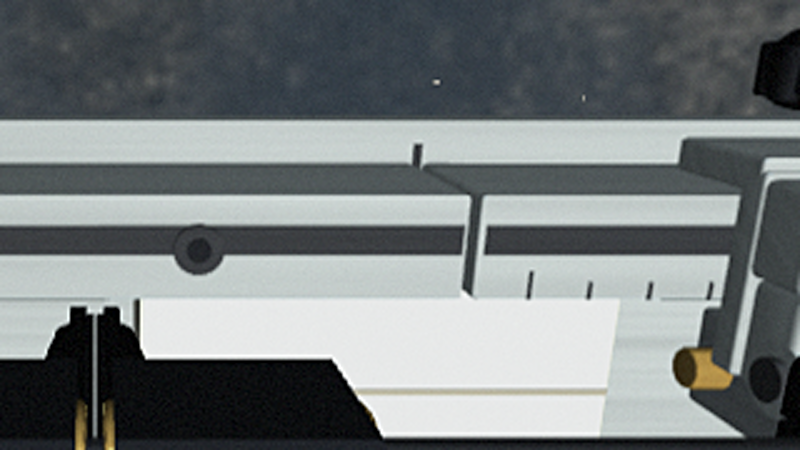

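The block is flush with the fence, its -y edge at crop (612,345), and the brass tip is at crop (675,368). A small gap remains.

Run:
```python
from h import *
np.set_printoptions(precision=2,suppress=True)
im=pickle.load(open("w7.pkl","rb"));f=lambda u,v,z:J(atz(im,(280+u/2.5,150+v/2.5),z))
print(f(612,345,34),f(605,420,34),"tip",f(677,368,23),f(620,300,34),"near end",f(140,320,34))
s=state();print(s["ft_force"],J(s["eef_pos"]))
```

```text
[ 23.09 -45.99  34.  ] [  8.49 -46.79  34.  ] tip [ 14.02 -65.77  23.  ] [ 31.55 -46.2   34.  ] near end [27.79 38.25 34.  ]
[-0.18  0.27 -0.59] [13.47 46.6  17.65]
```

Request:
{"api": "step_arm", "payload": {"increments": [{"slide": [0,0.003,0],"roll": 0},{"slide": [0,0.006,0],"roll": 0},{"slide": [0,0.009,0],"roll": 0},{"slide": [0,0.0115,0],"roll": 0},{"slide": [0,0.013,0],"roll": 0}]}}

```text
t: 20.6
eef_pos: [609.8, -13.6, 17.6]
tcp_rot: [-3.142, -0.0, -0.084]
ft_force: [-0.7, 1.2, -0.1]
opening: 0.002
grip_force: 0.6
```

Request:
{"api": "step_arm", "payload": {"increments": [{"slide": [0,0.0005,0],"roll": 0},{"slide": [0,0.001,0],"roll": 0}]}}

```text
t: 20.85
eef_pos: [609.7, -14.4, 17.7]
tcp_rot: [-3.141, -0.0, -0.084]
ft_force: [0.8, 2.0, -0.4]
opening: 0.001
grip_force: 0.6
```

Request:
{"api": "step_arm", "payload": {"increments": [{"slide": [0,0.0005,0],"roll": 0},{"slide": [0,0.001,0],"roll": 0}]}}

```text
t: 21.1
eef_pos: [609.6, -15.4, 17.7]
tcp_rot: [-3.141, -0.0, -0.084]
ft_force: [0.8, 2.0, 0.2]
opening: 0.005
grip_force: 0.7
```

Run:
```python
from h import *
np.set_printoptions(precision=2,suppress=True)
s=state();print(np.round(J(s["eef_pos"]),2),s["opening"],s["t"],s["ft_force"],s["tcp_rot"])
```

```text
[13.42 32.12 17.65] 0.0048117729786252735 21.1 [0.82 1.99 0.24] [-3.14 -0.   -0.08]
```

Request:
{"api": "step_arm", "payload": {"increments": [{"slide": [0,0.0005,0],"roll": 0},{"slide": [0,0.001,0],"roll": 0},{"slide": [0,0.0015,0],"roll": 0},{"slide": [0,0.002,0],"roll": 0}]}}

```text
t: 21.6
eef_pos: [609.4, -17.4, 17.7]
tcp_rot: [-3.142, -0.0, -0.084]
ft_force: [0.2, 1.5, -0.5]
opening: 0.006
grip_force: 0.7
```

Request:
{"api": "step_arm", "payload": {"increments": [{"slide": [0,0.0004,0],"roll": 0},{"slide": [0,0.0008,0],"roll": 0}]}}

```text
t: 21.85
eef_pos: [609.4, -18.2, 17.7]
tcp_rot: [-3.142, -0.0, -0.084]
ft_force: [-0.4, 1.4, 0.4]
opening: 0.008
grip_force: 0.7
```

Request:
{"api": "step_arm", "payload": {"increments": [{"slide": [0,0.0003,0],"roll": 0},{"slide": [0,0.0006,0],"roll": 0}]}}

```text
t: 22.1
eef_pos: [609.3, -18.8, 17.6]
tcp_rot: [-3.142, -0.0, -0.084]
ft_force: [-0.1, 1.1, 1.3]
opening: 0.005
grip_force: 0.7
```

Request:
{"api": "step_arm", "payload": {"increments": [{"slide": [0,0.0003,0],"roll": 0},{"slide": [0,0.0006,0],"roll": 0}]}}

```text
t: 22.35
eef_pos: [609.3, -19.4, 17.6]
tcp_rot: [-3.142, -0.0, -0.084]
ft_force: [0.7, 1.7, 0.5]
opening: 0.005
grip_force: 0.7
```

Request:
{"api": "step_arm", "payload": {"increments": [{"slide": [0,0.0003,0],"roll": 0},{"slide": [0,0.0006,0],"roll": 0}]}}

```text
t: 22.6
eef_pos: [609.2, -20.0, 17.6]
tcp_rot: [-3.142, -0.0, -0.084]
ft_force: [-0.4, 0.9, 1.0]
opening: 0.004
grip_force: 0.7
```

Request:
{"api": "step_arm", "payload": {"increments": [{"slide": [0,0.0003,0],"roll": 0},{"slide": [0,0.0006,0],"roll": 0}]}}

```text
t: 22.85
eef_pos: [609.2, -20.6, 17.7]
tcp_rot: [-3.141, -0.0, -0.084]
ft_force: [0.3, 3.4, 0.1]
opening: 0.006
grip_force: 1.6
```

Request:
{"api": "step_arm", "payload": {"increments": [{"slide": [0,0.0003,0],"roll": 0},{"slide": [0,0.0003,0],"roll": 0}]}}

```text
t: 23.1
eef_pos: [609.1, -20.6, 17.6]
tcp_rot: [-3.141, 0.0, -0.084]
ft_force: [0.2, 4.8, 0.7]
opening: 0.003
grip_force: 2.5
```

Request:
{"api": "step_arm", "payload": {"increments": [{"slide": [0,0.0003,0],"roll": 0},{"slide": [0,0.0003,0],"roll": 0},{"slide": [0,0.0003,0],"roll": 0}]}}

```text
t: 23.48
eef_pos: [609.1, -20.8, 17.6]
tcp_rot: [-3.141, 0.0, -0.084]
ft_force: [0.6, 6.6, 0.3]
opening: 0.001
grip_force: 3.3
```

Request:
{"api": "step_arm", "payload": {"increments": [{"slide": [0,0,0],"roll": 0},{"slide": [0,0,0],"roll": 0},{"slide": [0,0,0],"roll": 0},{"slide": [0,0,0],"roll": 0}]}}

```text
t: 23.98
eef_pos: [609.1, -20.8, 17.6]
tcp_rot: [-3.141, 0.0, -0.084]
ft_force: [0.8, 6.9, 0.9]
opening: 0.001
grip_force: 3.3
```

Run:
```python
from h import *
s=state();print(s["ft_force"],J(s["eef_pos"]),s["grip_force"])
im=imaging.read_camera("wrist");pickle.dump(im,open("w8.pkl","wb"));cv2.imwrite("pics/w8.png",cv2.resize(im["color"][150:330,280:600,::-1],None,fx=2.5,fy=2.5,interpolation=2))
```

```text
[0.77187232 6.93058817 0.92025821] [13.35890051 26.72063117 17.62874913] 3.332040711538866
```

View pics/w8.png

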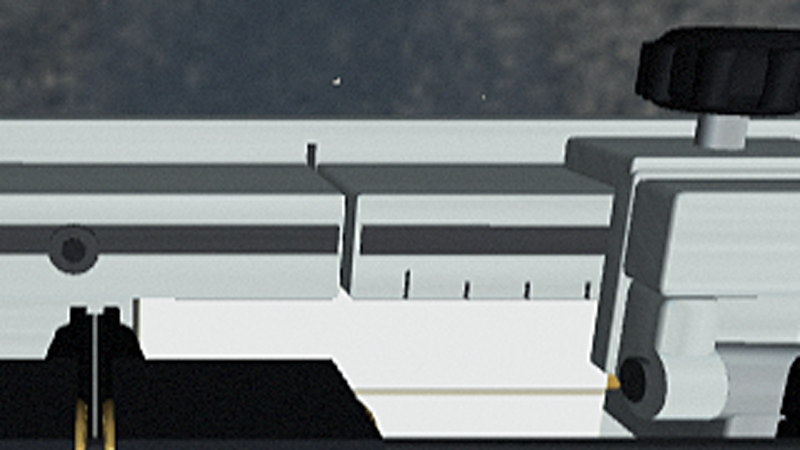

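The block bears on the brass tip (crop 612,382) and sits flush with the fence. It was held there about 1 s, with 6.7 N on the finger, of which about 1.5–2 N is friction. Now I back off and go to the arm.

Request:
{"api": "step_arm", "payload": {"increments": [{"slide": [0,-0.001,0],"roll": 0},{"slide": [0,-0.006,0],"roll": 0},{"slide": [0,-0.015,0],"roll": 0},{"slide": [0,-0.015,-0.03],"roll": 0},{"slide": [0,-0.015,-0.075],"roll": 0}]}}

```text
t: 24.65
eef_pos: [609.7, -5.6, 92.4]
tcp_rot: [-3.142, 0.003, -0.084]
ft_force: [1.1, -0.0, -0.2]
opening: 0.006
grip_force: 0.0
```

Request:
{"api": "step_arm", "payload": {"increments": [{"slide": [-0.015,0.04,0],"roll": 0},{"slide": [-0.03,0.08,0],"roll": 0},{"slide": [-0.039,0.117,0],"roll": 0},{"slide": [-0.039,0.117,0],"roll": 0},{"slide": [-0.039,0.117,0],"roll": 0}], "fingers": 0.35}}

```text
t: 25.28
eef_pos: [561.9, -119.0, 92.7]
tcp_rot: [-3.141, -0.0, -0.084]
ft_force: [-0.1, 0.1, 1.0]
opening: 0.347
grip_force: 0.0
```

Run:
```python
from h import *
np.set_printoptions(precision=4,suppress=True)
s=state();print(np.round(J(s["eef_pos"]),2),s["opening"],s["t"],s["ft_force"],s["tcp_rot"])
jt(-25.5,-76.6,37)
```

```text
[-25.45 -75.12  92.66] 0.3465750895633733 25.275 [-0.1051  0.117   0.9592] [-3.1414 -0.0001 -0.0843]
slide m [-0.0001  0.0015  0.0557] roll -0.0003 n 0.8908245179846337 0.0014400533981933808
```

Request:
{"api": "step_arm", "payload": {"increments": [{"slide": [0,0.0015,0.02],"roll": 0},{"slide": [0,0.0015,0.04],"roll": 0},{"slide": [0,0.0015,0.0555],"roll": 0},{"slide": [0,0.0015,0.0555],"roll": 0},{"slide": [0,0.0015,0.0555],"roll": 0}]}}

```text
t: 25.9
eef_pos: [561.9, -120.8, 37.6]
tcp_rot: [3.142, -0.001, -0.084]
ft_force: [-0.0, 0.4, 0.8]
opening: 0.352
grip_force: 0.0
```

Request:
{"api": "step_arm", "payload": {"increments": [{"slide": [0,0,0],"roll": 0},{"slide": [0,0,0],"roll": 0},{"slide": [0,0,0],"roll": 0},{"slide": [0,0,0],"roll": 0}], "fingers": 0}}

```text
t: 26.4
eef_pos: [561.7, -120.5, 37.5]
tcp_rot: [-3.141, -0.0, -0.084]
ft_force: [1.1, 4.9, 1.8]
opening: 0.145
grip_force: 30.0
```

Run:
```python
from h import *
np.set_printoptions(precision=2,suppress=True)
s=state();print(np.round(J(s["eef_pos"]),2),s["opening"],s["t"],s["ft_force"],s["tcp_rot"],s["grip_force"])
```

```text
[-25.54 -76.63  37.5 ] 0.14476062932567327 26.4 [1.07 4.92 1.76] [-3.14 -0.   -0.08] 29.996203556656837
```

Request:
{"api": "step_arm", "payload": {"increments": [{"slide": [0.0006,-0.0004,-0.0075],"roll": 0},{"slide": [0.003,-0.0004,-0.0171],"roll": 0},{"slide": [0.0074,-0.0004,-0.0261],"roll": 0},{"slide": [0.0134,-0.0004,-0.0341],"roll": 0},{"slide": [0.0209,-0.0004,-0.0407],"roll": 0}]}}

```text
t: 27.02
eef_pos: [581.7, -122.1, 78.0]
tcp_rot: [-3.141, 0.003, -0.084]
ft_force: [-3.9, 1.9, -10.5]
opening: 0.145
grip_force: 30.0
```

Request:
{"api": "step_arm", "payload": {"increments": [{"slide": [0.0087,0,-0.0049],"roll": 0},{"slide": [0.0181,0,-0.0081],"roll": 0},{"slide": [0.0281,0,-0.0093],"roll": 0},{"slide": [0.0355,0,-0.0089],"roll": 0},{"slide": [0.0429,0,-0.0074],"roll": 0}]}}

```text
t: 27.65
eef_pos: [625.5, -125.9, 87.7]
tcp_rot: [-3.141, -0.001, -0.084]
ft_force: [-8.0, 5.3, 13.6]
opening: 0.125
grip_force: 29.9
```

Request:
{"api": "step_arm", "payload": {"increments": [{"slide": [0,0,0],"roll": 0},{"slide": [0,0,0],"roll": 0}]}}

```text
t: 27.9
eef_pos: [626.7, -126.0, 87.5]
tcp_rot: [3.141, -0.004, -0.084]
ft_force: [-1.2, 6.0, 7.4]
opening: 0.107
grip_force: 30.9
```

Request:
{"api": "step_arm", "payload": {"increments": [{"slide": [0,0,0],"roll": 0},{"slide": [0,0,0],"roll": 0},{"slide": [0,0,0],"roll": 0},{"slide": [0,0,-0.03],"roll": 0},{"slide": [0,0,-0.07],"roll": 0}], "fingers": 0.4}}

```text
t: 28.52
eef_pos: [624.8, -126.1, 155.2]
tcp_rot: [-3.141, 0.002, -0.084]
ft_force: [-0.1, 0.0, 0.2]
opening: 0.399
grip_force: 0.0
```

Request:
{"api": "step_arm", "payload": {"increments": [{"slide": [-0.03,0,-0.04],"roll": 0},{"slide": [-0.07,0,-0.07],"roll": 0},{"slide": [-0.11,0,-0.07],"roll": 0},{"slide": [-0.13,0,-0.07],"roll": 0},{"slide": [-0.13,0,-0.07],"roll": 0}]}}

```text
t: 29.15
eef_pos: [495.0, -115.2, 225.8]
tcp_rot: [3.141, -0.001, -0.085]
ft_force: [1.4, -0.1, 0.3]
opening: 0.398
grip_force: 0.0
```

Run:
```python
from h import *
np.set_printoptions(precision=2,suppress=True)
s=state();print(np.round(J(s["eef_pos"]),2),s["opening"],s["t"],s["ft_force"])
im=imaging.read_camera("wrist");pickle.dump(im,open("w9.pkl","wb"));cv2.imwrite("pics/w9.png",cv2.resize(im["color"][20:300,150:520,::-1],None,fx=2.1,fy=2.1,interpolation=2))
```

```text
[-92.4  -76.97 225.82] 0.3981219574833335 29.15 [ 1.35 -0.08  0.31]
```

View pics/w9.png

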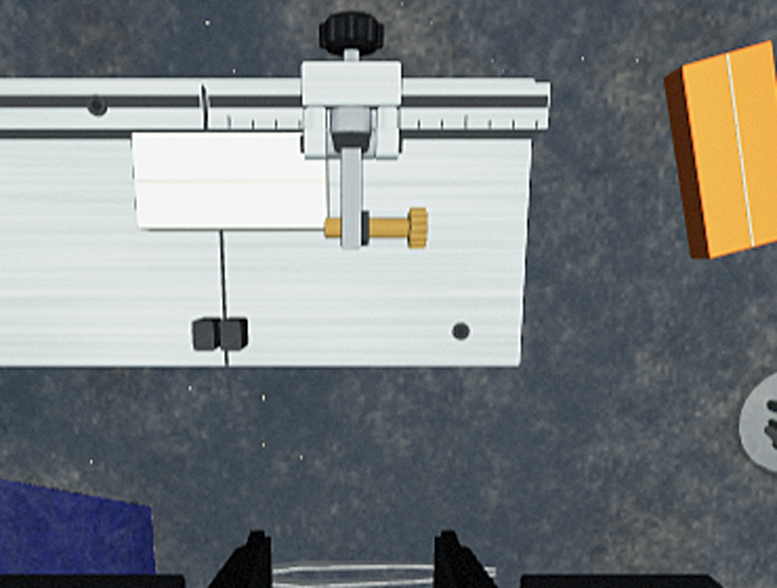

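Run:
```python
from h import *
np.set_printoptions(precision=1,suppress=True)
im=pickle.load(open("w9.pkl","rb"));f=lambda u,v:(150+u/2.1,20+v/2.1)
for u,v in((385,228),(390,226),(352,240),(352,225),(351,110),(351,120),(230,180)): print((u,v),J(bydepth(im,f(u,v))))
print("tip",J(atz(im,f(325,228),72)))
for u,v in((131,134),(327,134),(140,230),(329,230)): print("blank",J(atz(im,f(u,v),34)))
P=[J(bydepth(im,(u,v))) for u in range(306,326) for v in range(60,90)];P=np.array(P);print("top",P[P[:,2].argsort()][-40::8])
t=imaging.read_camera("top")
for n in ["razor_saw","plaster_model","powder_jar","tweezers"]: print(n,[np.array(m["uv"]) for m in mark_of("top",n)[:2]])
```

```text
(385, 228) [ -7.1 -90.9  71. ]
(390, 226) [ -6.4 -92.8  71.5]
(352, 240) [-11.9 -77.6  77.5]
(352, 225) [ -6.3 -77.6  77.5]
(351, 110) [ 26.9 -77.2 124.7]
(351, 120) [ 23.8 -77.2 125.3]
(230, 180) [ 14.7 -24.   34.2]
tip [ -7.1 -66.8  72. ]
blank [33.6 18.2 34. ]
blank [ 33.6 -66.8  34. ]
blank [-6.3 17.1 34. ]
blank [ -6.3 -67.4  34. ]
top [[ 25.2 -78.5 125.2]
 [ 23.9 -77.8 125.3]
 [ 25.2 -77.1 125.4]
 [ 24.5 -77.8 125.5]
 [ 24.5 -76.5 125.6]]
razor_saw [array([185.6, 180.3])]
plaster_model [array([271.3, 137.4])]
powder_jar [array([320.8, 139.1]), array([276. , 136.1])]
tweezers [array([275.5, 138.5]), array([335.4, 201.8])]
```

The stop stands about upright: the arm top is at z = 125 and the tongue is level, giving about 1.55–1.57 rad. The block is parallel and flush, and its end (y about -67) matches the screw tip (-66.8). The saw, plaster model and jar are unmoved in the top view, and the arm went nowhere near the tweezers at working height.

```bash
python3 -c "
from cell import env
print(env.job_done())"
```

```text
the job is handed in; nothing more can be done
None
```

The job is handed in, with no verdict returned: the block was held on the set screw at roughly 5 N for about a second and left flush to the fence at the gauged position, and the stop is folded up to about 1.55 rad (needs over 1.4).

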